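# Reorder the empty parts bin

## Task

In the parts rack, find the bin that holds no part, only the flat reorder card, and with a fingertip gently press the reorder button straight in front of it fully home (it stays down), without touching the other bins' buttons. Then gently press the big round send button on the stock terminal and let it spring back up. Pick nothing up, leave every part and all the other loose things where they are, and finish clear of everything.

Things in the scene. Friction and masses are not known exactly. Their poses are not given: they have to be found in the camera images.
- rack: Fixed steel bin rack, 170 (x) x 384 (y) mm: four open bins in a row along its y, 95 mm apart, 91 x 121 mm inside, walls 55 mm high. Along its robot side (own -x) runs a rail 45 mm deep, 40 mm high, with four like round reorder buttons, one straight in front of each bin; nothing between rail and bin stands above the rail. Origin under its centre, z up.
- card: Flat pale rectangular reorder card, 70 x 50 x 4 mm, lying in the bin that has run out of parts (stuck down). It may lie in any of the four bins. Origin at the centre of its underside, z up.
- bin0_floor (a point): Centre of the inner floor of the leftmost (+y) bin, 6 mm above the table; frame as the rack's. The button of this bin lies 83 mm from it towards the rack's own -x.
- reorder0_top (a point): Centre of the top face of the reorder button in front of the leftmost (+y) bin: grey upright cylinder 22 mm in diameter, standing 14 mm above the rail (top 54 mm above the table) when up; moves with the button.
- reorder0 (a joint): Travel of that leftmost (+y) reorder button, m: 0 up, 0.010 fully home (top then 4 mm above the rail, on a hard stop: go slowly, about 10 mm/s, so as not to slam it). It slides down under about 3 N all the way and stays down where it is left; it cannot be pulled up again.
- bin1_floor (a point): Centre of the inner floor of the second from the left bin, 6 mm above the table; frame as the rack's. The button of this bin lies 83 mm from it towards the rack's own -x.
- reorder1_top (a point): Centre of the top face of the reorder button in front of the second from the left bin: grey upright cylinder 22 mm in diameter, standing 14 mm above the rail (top 54 mm above the table) when up; moves with the button.
- reorder1 (a joint): Travel of that second from the left reorder button, m: 0 up, 0.010 fully home (top then 4 mm above the rail, on a hard stop: go slowly, about 10 mm/s, so as not to slam it). It slides down under about 3 N all the way and stays down where it is left; it cannot be pulled up again.
- bin2_floor (a point): Centre of the inner floor of the third from the left bin, 6 mm above the table; frame as the rack's. The button of this bin lies 83 mm from it towards the rack's own -x.
- reorder2_top (a point): Centre of the top face of the reorder button in front of the third from the left bin: grey upright cylinder 22 mm in diameter, standing 14 mm above the rail (top 54 mm above the table) when up; moves with the button.
- reorder2 (a joint): Travel of that third from the left reorder button, m: 0 up, 0.010 fully home (top then 4 mm above the rail, on a hard stop: go slowly, about 10 mm/s, so as not to slam it). It slides down under about 3 N all the way and stays down where it is left; it cannot be pulled up again.
- bin3_floor (a point): Centre of the inner floor of the rightmost (-y) bin, 6 mm above the table; frame as the rack's. The button of this bin lies 83 mm from it towards the rack's own -x.
- reorder3_top (a point): Centre of the top face of the reorder button in front of the rightmost (-y) bin: grey upright cylinder 22 mm in diameter, standing 14 mm above the rail (top 54 mm above the table) when up; moves with the button.
- reorder3 (a joint): Travel of that rightmost (-y) reorder button, m: 0 up, 0.010 fully home (top then 4 mm above the rail, on a hard stop: go slowly, about 10 mm/s, so as not to slam it). It slides down under about 3 N all the way and stays down where it is left; it cannot be pulled up again.
- terminal: Fixed grey stock terminal, 110 (x) x 100 (y) mm, 45 mm high, with an upright screen strip 12 mm thick and 90 mm high along its far (+x) edge, its face 58 mm behind the send button's centre. Stands to the left or to the right of the rack. Origin under its centre, z up.
- send_top (a point): Centre of the top face of the send button, the one big round grey button (40 mm in diameter) in a black housing on the terminal, its top 67 mm above the table when up; pressed straight down.
- send (a joint): Travel of the send button, m: 0 up, 0.006 fully down, against a spring that needs about 5 N; it springs back up when let go.
- piston: Loose aluminium piston, 58 mm diameter, 55 mm high, in one of the bins. Origin under its centre. Leave alone.
- bearing: Loose steel bearing ring, 62 mm outside, 28 mm bore, 18 mm high, in one of the bins. Origin under its centre. Leave alone.
- filter: Loose white oil-filter canister, 60 mm diameter, 74 mm high, in one of the bins. Origin under its centre. Leave alone.
- carton: Loose cardboard carton, 100 x 90 x 70 mm high, on the other side of the rack from the terminal. Origin under its centre. Leave alone.
- tape: Loose blue tape measure, 65 x 35 x 60 mm high, on the table near the robot, left. Origin under its centre. Leave alone.
- bushing: Loose dark steel bushing, 54 mm diameter, 40 mm high, on the table near the robot, right. Origin under its centre. Leave alone.
- wrench: Loose steel wrench, 160 mm long, lying on the table behind the rack. Leave alone.

How it is judged:
By the outcome, as a careful person would: the job done as asked, in the order asked, and still so for the second after the job is handed in, with the robot touching nothing.
It also fails if it takes over 38 s, if anything falls off the work surface, if the arm or the gripper's body presses on something with over 40 N, if the wrist force passes 120 N, or if a joint passes its speed limit or range.

## Robot

A 6-joint arm with a two-finger parallel gripper is mounted at the origin on the work surface. World frame = base frame: x ahead of the robot, y to its left, z up, the work surface at z = 0. Lengths are in mm, angles in rad, forces in N, time in s.
With the tool pointing down it reaches from about 400 to 925 mm from the base axis. Payload 12.5 kg.
Tool frame: the origin (TCP) lies midway between the tips of the shut fingers; the grasp point (between the pads) lies 19 mm behind it; z points along the fingers, y is the line along which they close (so a half turn about z gives the same grasp; the last joint's range is limited). The gripper opens to 95 mm and grips with 3 to 60 N. Pads are 20 mm wide; open, the fingers measure 119 mm over their backs; the gripper's body (75 mm by 180 mm) begins 59 mm behind the grasp point.
Start: joints at [-1.432, 0.491, 1.559, -0, 1.092, -0.106], TCP at [151.499, -606.379, 214.661] pointing down, gripper open.
Joint ranges: [-3.1, 3.1], [-0.84, 2.19], [0.05, 2.79], [-1.13, 4.28], [0.06, 2.93], [-2.69, 2.69]. Speed limits (rad/s): [2.22, 2.22, 2.79, 3.14, 3.14, 3.14].

## Interface

Orientations are given as [roll, pitch, yaw] about the fixed x, y, z axes, in that order (R = Rz(yaw) Ry(pitch) Rx(roll)).
In Python, from cell import env gives the robot as it stands.
- The arm moves only by the tool carry_out, never from a script. Its argument "series" is a list of rows, each a list of 4 numbers: the shift along the world's x, y, z normalised to -1 to 1, where 1 is 5 cm, then the turn about the world's z normalised to -1 to 1, where 1 is 6 degrees. In form: [[x, y, z, turn], ...]. A call has exactly 5 rows; each row shifts and turns the commanded pose from where the row before left it; what a row does not reach is not made up. A row lasts 1/10 s, in which the tool goes at most 50 mm and 8.59 degrees, less where a joint would pass 70% of its speed; a pose out of reach is approached as far as the arm can. A call with a number of a shift or a turn outside -1 to 1 is refused whole. A call with a gripper value outside its range is refused whole. "fingers" is the closure, from -1 (fully open) to 1 (shut), set as the call begins (left out, the last holds). The fingers move at their own pace and stop on an object; the grip force is fixed at half the most. Time passes only in rows, so rows that do not move let the fingers close, or fill a call up. It gives the time, the measured TCP pose, the force, the opening and the grip force at its end, in the units of the state.
- env.state(): the state, without advancing time (a new reading comes with each control period).
- env.read_camera(name): name is "scene" or "side" or "wrist"; returns the picture (420x560x3 uint8, red, green, blue); there is no depth.
- env.calibration(name): a dict with "K" (3x3 intrinsics, pixels), "dist" ([k1, k2, p1, p2, k3] as OpenCV has them; the pictures are not rectified), "pose" (4x4, takes a point from camera to world coordinates). Camera axes: x right, y down, z forward; pixel columns grow to the right and rows downward; lengths in mm; the calibration is good to about 2 mm. A picture is of the moment at which its call begins: read the wrist's pose just before it. calibration takes no time and is no camera call; for the wrist camera it gives the pose at the moment of the call.
- env.job_done(): hands the job in; it is judged then, once.
Trained networks look in the newest picture that a camera, given by its name, has taken for a name from the list of things; names that differ only in an ending like _2 or _b are one class to them, and where a whole thing is asked for, a point or a joint stands for the part that bears it (a point fixed in the world has none). Each returns a list of dicts, best first, with "conf" (0 to 1); they miss things now and then, are a little off and sometimes report something else, mostly with a low value. They report only what shows in the picture. A call takes as long as a camera call.
- env.look_for(camera, label): "position" ([row, column] as shares, 0 to 1, of the picture: columns of its width, rows of its height, amid what is visible of it).
The state is a dict: "t": time; "joints": joint angles; "qvel": joint speeds; "tau": joint torques, N m; "eef_pos": TCP position; "tcp_rot": TCP orientation; "ft_force": force on the tool from outside, world axes, zero at the start; "moment": the same for the moment, N m; "opening": opening from 0.0 (shut) to 1.0 (fully open); "grip_force": force on a finger pad.
Only numpy, scipy, OpenCV 4.12 (cv2) and the standard library are available. Lean on these libraries where they do the work, as an engineer would, in place of code of your own. Each camera call takes 0.05 s, during which the arm holds its last target. There are 200 camera calls.

## Working session

There is one attempt and no reset: what is moved stays moved. The work goes in short steps, Python scripts to look and compute and a tool call to move; the robot and the scene stay as the last step left them, time stands still between calls to the robot, and variables do not carry over. Pictures are saved under pics/ and viewed, at most 10 in all, crops included, and the job is handed in when it is done.

Besides the shell and the picture viewer there is one more tool, called in YAML: its name, and indented under it one key for each argument. carry_out: Moves the arm, as the interface text tells. Its arguments: {"type":"object","properties":{"series":{"type":"array","items":{"type":"array","items":{"type":"number","minimum":-1,"maximum":1}}},"fingers":{"type":"number"}},"required":["series"]}

```bash
mkdir -p pics
cat > h.py <<'E'
import numpy as np, cv2
from cell import env
def shot(n,f):
    im=env.read_camera(n); cv2.imwrite('pics/'+f,im[:,:,::-1]); return im
def ray(n,pos,z,cal=None):
    c=cal or env.calibration(n); K=np.array(c['K'],float); d=np.array(c['dist'],float); P=np.array(c['pose'],float)
    px=np.array([[[pos[1]*560,pos[0]*420]]],float)
    u=cv2.undistortPoints(px,K,d)[0,0]
    v=P[:3,:3]@np.array([u[0],u[1],1]); o=P[:3,3]
    return (o+v*(z-o[2])/v[2])[:2].round(1)
E
python3 - <<'E'
from h import *
for n in('scene','side'):
    a=shot(n,n+'0.png')
    print(n,np.round(env.calibration(n)['pose'],2).tolist())
    for l,z in [('card',10),('reorder0_top',54),('reorder1_top',54),('reorder2_top',54),('reorder3_top',54),('send_top',67),('carton',35),('tape',30),('bushing',20)]:
        for r in env.look_for(n,l)[:2]: print(l,np.round(np.array(r['position'])*[420,560]),round(r['conf'],2),ray(n,r['position'],z))
print(env.state()['t'])
a=cv2.imread('pics/scene0.png');b=cv2.imread('pics/side0.png')
E
```

```text
scene [[0.32, 0.79, -0.53, 1141.41], [0.95, -0.26, 0.18, -239.44], [0.0, -0.56, -0.83, 1011.06], [0.0, 0.0, 0.0, 1.0]]
card [224. 313.] 0.73 [582.8  47.8]
reorder0_top [176. 332.] 0.59 [479.1 139.9]
reorder0_top [213. 232.] 0.32 [ 509.2 -151. ]
reorder1_top [189. 295.] 0.39 [488.1  28.3]
reorder2_top [196. 267.] 0.51 [488.6 -49. ]
reorder3_top [172. 432.] 0.55 [552.9 409.6]
reorder3_top [215. 232.] 0.48 [ 515.3 -152. ]
send_top [161. 431.] 0.72 [525.2 419.6]
carton [243. 132.] 0.69 [ 504.6 -413.3]
tape [130. 346.] 0.88 [313.1 257.2]
bushing [181. 194.] 0.78 [ 351.1 -219.9]
side [[-0.94, -0.23, 0.25, 282.02], [-0.34, 0.61, -0.72, 733.79], [0.01, -0.76, -0.65, 767.91], [0.0, 0.0, 0.0, 1.0]]
card [255. 263.] 0.59 [576.2  38.4]
reorder0_top [288. 290.] 0.45 [473.7 147.2]
reorder1_top [252. 303.] 0.57 [481.8  39.9]
reorder3_top [258. 281.] 0.54 [520.3  73.2]
send_top [396. 207.] 0.97 [520.9 421.1]
send_top [365. 343.] 0.4 [330.  288.6]
carton [149. 345.] 0.97 [ 505.3 -419.6]
carton [253. 278.] 0.61 [539.1  44.1]
tape [397. 208.] 0.71 [529.8 406.7]
tape [363. 344.] 0.64 [331.  261.7]
bushing [204. 385.] 0.78 [ 349.3 -227.7]
1.0
```

View pics/scene0.png

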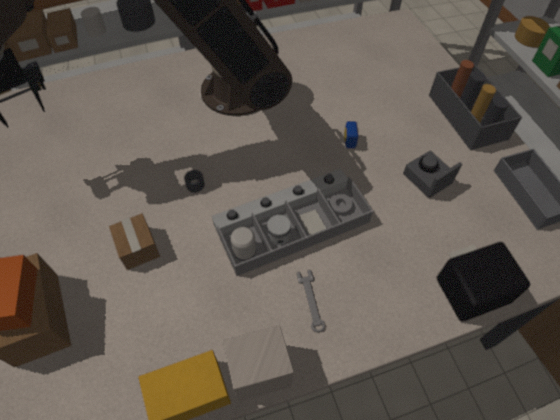

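View pics/side0.png

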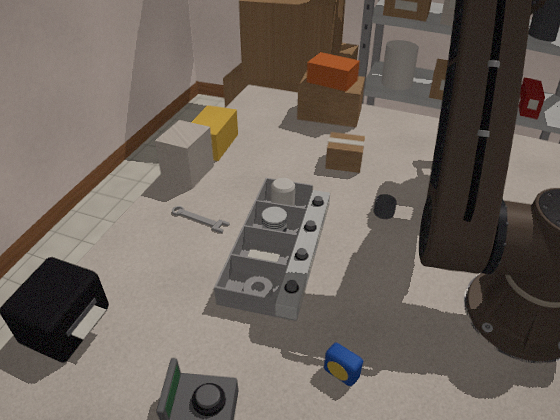

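The card lies in the second bin from the left (bin1). Its button is at about scene (298,190) and side (301,255). The terminal stands on the left. Next I'll move over for a closer wrist view.

carry_out:
  series:
    - [0.5,0.5,0,0]
    - [0.5,0.6,0,0]
    - [0.5,0.6,0,0]
    - [0.5,0.6,0,0]
    - [0.5,0.6,0,0]
  fingers: 1

```text
t: 1.5
eef_pos: [277.2, -460.1, 214.8]
tcp_rot: [3.141, -0.0, 0.245]
ft_force: [0.1, -0.5, 0.1]
opening: 0.638
grip_force: 0.0
```

carry_out:
  series:
    - [0.4,0.8,0,0]
    - [0.4,0.8,0,0]
    - [0.4,0.8,0,0]
    - [0.4,0.8,0,0]
    - [0.4,0.8,0,0]

```text
t: 2.0
eef_pos: [377.0, -259.8, 214.9]
tcp_rot: [3.141, -0.0, 0.244]
ft_force: [0.5, -0.6, -0.4]
opening: 0.212
grip_force: 0.0
```

carry_out:
  series:
    - [0.2,0.9,0,0]
    - [0.2,0.9,0,0]
    - [0.2,0.9,0,0]
    - [0.2,0.9,0,0]
    - [0.2,0.9,0,0]

```text
t: 2.5
eef_pos: [426.6, -34.6, 214.9]
tcp_rot: [3.141, -0.001, 0.245]
ft_force: [-0.3, -0.3, -0.0]
opening: 0.005
grip_force: 0.0
```

Run:
```python
from h import *
c=env.calibration('wrist');print(np.round(c['pose'],2).tolist()); s=env.state();print(s['t'],s['eef_pos'],s['tcp_rot'],s['joints'])
shot('wrist','w1.png')
for l,z in [('card',10),('reorder1_top',54)]:
    for r in env.look_for('wrist',l)[:4]: print(l,np.round(np.array(r['position'])*[420,560]),round(r['conf'],2),ray('wrist',r['position'],z,c))
```

```text
[[0.24, -0.94, -0.23, 492.08], [-0.97, -0.24, -0.06, -18.97], [-0.0, 0.23, -0.97, 384.69], [0.0, 0.0, 0.0, 1.0]]
2.5 [426.6018955  -34.55472619 214.94875208] [ 3.14114302e+00 -6.31135643e-04  2.44613493e-01] [-2.35341696e-01  2.09953216e-01  2.01335938e+00 -1.35259750e-04
  9.17512627e-01  1.09092345e+00]
card [ 43. 236.] 0.93 [576.1  49.7]
card [ 44. 145.] 0.51 [552.3 147.2]
card [124. 223.] 0.19 [487.4  44.1]
reorder1_top [122. 224.] 0.72 [490.3  36.1]
```

View pics/w1.png

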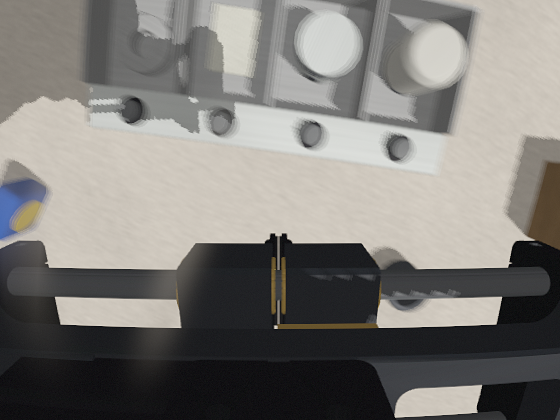

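Wrist view: the card is at pixel (236,43), with its button straight below at (222,122), at about (490,36). I'll go closer and refine that.

carry_out:
  series:
    - [0,0.3,-0.4,0]
    - [0,0.3,-0.4,0]
    - [0,0.3,-0.4,0]
    - [0,0.3,-0.4,0]
    - [0,0,0,0]

```text
t: 3.15
eef_pos: [425.5, 23.6, 133.1]
tcp_rot: [-3.14, 0.003, 0.245]
ft_force: [0.4, 0.7, 0.0]
opening: 0.005
grip_force: 0.0
```

Run:
```python
from h import *
c=env.calibration('wrist'); s=env.state();print(s['t'],s['eef_pos'],s['ft_force'])
shot('wrist','w2.png')
for l,z in [('card',10),('reorder1_top',54)]:
    for r in env.look_for('wrist',l)[:4]: print(l,np.round(np.array(r['position'])*[420,560]),round(r['conf'],2),ray('wrist',r['position'],z,c))
import pickle;pickle.dump(c,open('c2.pkl','wb'))
```

```text
3.15 [425.52341126  23.60596252 133.05703504] [0.35912818 0.67275731 0.03070574]
card [ 36. 291.] 0.92 [572.   48.6]
card [172. 506.] 0.57 [ 511.2 -179.1]
card [ 32. 168.] 0.16 [551.2 151.4]
reorder1_top [136. 277.] 0.86 [488.7  39.3]
```

View pics/w2.png

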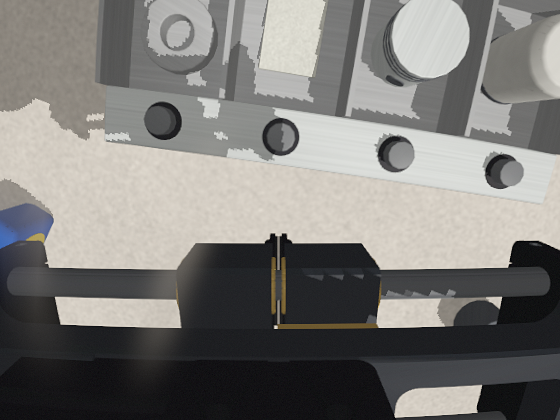

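Button top centre is at (281,137), so the target is about (489.5, 36.5).

carry_out:
  series:
    - [0.3,0.06,-0.1,0]
    - [0.3,0.06,-0.2,0]
    - [0.3,0.06,-0.2,0]
    - [0.3,0.05,-0.2,0]
    - [0.07,0,-0.2,0]

```text
t: 3.8
eef_pos: [492.5, 34.8, 89.5]
tcp_rot: [3.141, -0.002, 0.244]
ft_force: [-0.1, 0.0, 0.8]
opening: 0.003
grip_force: 0.0
```

carry_out:
  series:
    - [0,0,-0.2,0]
    - [0,0,-0.2,0]
    - [0,0,-0.1,0]
    - [0,0,0,0]
    - [0,0,0,0]

```text
t: 4.3
eef_pos: [489.9, 35.1, 64.8]
tcp_rot: [3.141, -0.0, 0.245]
ft_force: [-0.1, -0.4, 0.1]
opening: 0.005
grip_force: 0.0
```

Run:
```python
from h import *
s=env.state();print(s['t'],s['eef_pos'],s['ft_force'])
a=shot('wrist','w3.png');b=shot('side','s3.png')
cv2.imwrite('pics/m3.png',np.hstack([a[60:360,130:430],cv2.resize(b[180:330,230:380],(300,300),interpolation=2)])[:,:,::-1])
```

```text
4.3 [489.93848298  35.07225207  64.84845946] [-0.14709846 -0.40770847  0.12620567]
```

View pics/m3.png

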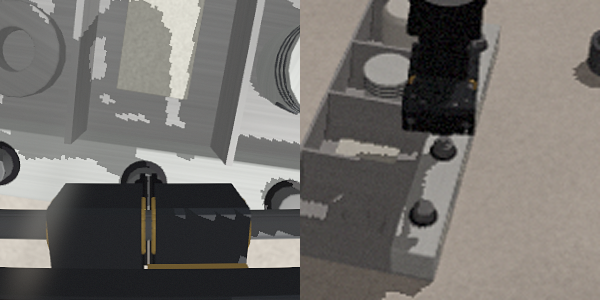

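Run:
```python
from h import *
def proj(n,p):
    c=env.calibration(n);P=np.linalg.inv(np.array(c['pose'],float))
    return cv2.projectPoints(np.array([p],float),cv2.Rodrigues(P[:3,:3])[0],P[:3,3],np.array(c['K'],float),np.array(c['dist'],float))[0].ravel().round(1)
t=env.state()['eef_pos']
for p in (t,t+[0,0,19],[489.5,36.5,54],[489.5,36.5,40],[489.5,36.5,64]): print(p,[proj(n,p) for n in('side','scene','wrist')])
a=shot('scene','sc4.png')
b=cv2.imread('pics/side0.png');c=cv2.imread('pics/s3.png')
f=lambda x:cv2.resize(x,(400,400),interpolation=2)
cv2.imwrite('pics/m4.png',np.hstack([f(c[205:285,260:340]),f(a[150:230,250:330,::-1])]))
```

```text
[490.11416946  35.1123902   65.06488013] [array([300.5, 245.7]), array([297.5, 186.2]), array([276.8, 256.1])]
[490.11416946  35.1123902   84.06488013] [array([300.8, 239.2]), array([297.8, 181.9]), array([276.6, 270. ])]
[489.5, 36.5, 54] [array([300.4, 249.9]), array([297.7, 188.4]), array([274.4, 249.7])]
[489.5, 36.5, 40] [array([300.2, 254.5]), array([297.5, 191.5]), array([274.6, 242. ])]
[489.5, 36.5, 64] [array([300.6, 246.5]), array([297.9, 186.2]), array([274.2, 255.9])]
```

View pics/m4.png

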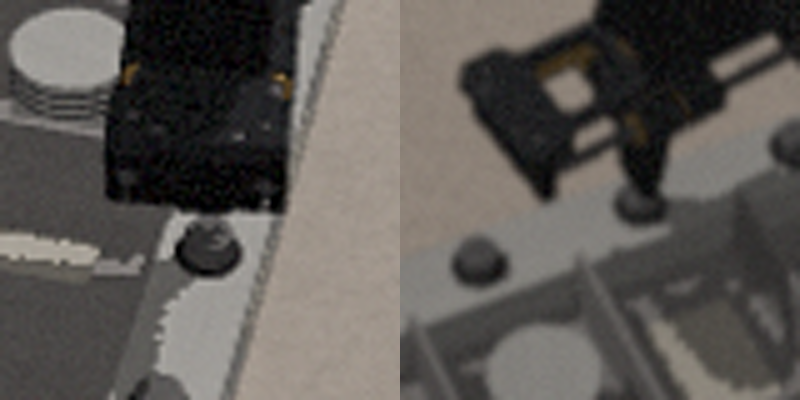

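Fingertip and button line up in both views (side about (301,250), scene about (298,188)). Pressing slowly.

carry_out:
  series:
    - [0,0.02,-0.04,0]
    - [0,0,-0.04,0]
    - [0,0,-0.03,0]
    - [0,0,-0.02,0]
    - [0,0,-0.02,0]

```text
t: 4.95
eef_pos: [490.0, 36.1, 57.0]
tcp_rot: [3.142, 0.0, 0.245]
ft_force: [-0.3, 0.1, 0.0]
opening: 0.006
grip_force: 0.0
```

carry_out:
  series:
    - [0,0,-0.02,0]
    - [0,0,-0.02,0]
    - [0,0,-0.02,0]
    - [0,0,-0.02,0]
    - [0,0,-0.02,0]

```text
t: 5.45
eef_pos: [490.0, 36.1, 52.2]
tcp_rot: [3.141, -0.0, 0.245]
ft_force: [-0.1, -0.1, 2.6]
opening: 0.004
grip_force: 1.2
```

carry_out:
  series:
    - [0,0,-0.02,0]
    - [0,0,-0.02,0]
    - [0,0,-0.02,0]
    - [0,0,-0.02,0]
    - [0,0,-0.02,0]

```text
t: 5.95
eef_pos: [490.0, 36.1, 47.1]
tcp_rot: [3.141, 0.0, 0.245]
ft_force: [-1.2, -0.3, 2.1]
opening: 0.004
grip_force: 1.2
```

carry_out:
  series:
    - [0,0,-0.02,0]
    - [0,0,-0.02,0]
    - [0,0,-0.016,0]
    - [0,0,-0.01,0]
    - [0,0,0,0]

```text
t: 6.45
eef_pos: [490.0, 36.1, 44.2]
tcp_rot: [3.141, -0.0, 0.245]
ft_force: [-0.7, -0.3, 7.7]
opening: 0.002
grip_force: 4.0
```

carry_out:
  series:
    - [0,0,-0.01,0]
    - [0,0,-0.005,0]
    - [0,0,0,0]
    - [0,0,0,0]
    - [0,0,0,0]

```text
t: 6.95
eef_pos: [490.1, 36.1, 44.1]
tcp_rot: [3.141, -0.001, 0.245]
ft_force: [-3.9, -0.3, 18.0]
opening: 0.006
grip_force: 9.2
```

Fully home: 18 N at the hard stop, z 44. Now I'll lift off and go to the terminal.

carry_out:
  series:
    - [0,0,0.05,0]
    - [0,0,0.3,0]
    - [0,0,0.5,0]
    - [0,0,0.7,0]
    - [0,0,0.6,0]

```text
t: 7.45
eef_pos: [489.9, 36.1, 151.8]
tcp_rot: [-3.142, 0.0, 0.245]
ft_force: [0.1, 1.0, -0.4]
opening: 0.005
grip_force: 0.0
```

carry_out:
  series:
    - [-0.1,0.6,0,0]
    - [-0.1,0.8,0,0]
    - [-0.1,0.8,0,0]
    - [-0.1,0.8,0,0]
    - [-0.1,0.8,0,0]

```text
t: 7.95
eef_pos: [464.5, 227.7, 150.5]
tcp_rot: [3.141, 0.0, 0.245]
ft_force: [-0.1, -0.4, -0.1]
opening: 0.005
grip_force: 0.0
```

carry_out:
  series:
    - [-0.1,0.8,0,0]
    - [-0.1,0.8,0,0]
    - [-0.1,0.8,0,0]
    - [-0.1,0.5,0,0]
    - [0,0,0,0]

```text
t: 8.45
eef_pos: [444.1, 373.6, 150.1]
tcp_rot: [-3.141, 0.0, 0.248]
ft_force: [-0.1, 0.6, -0.1]
opening: 0.008
grip_force: 0.0
```

Run:
```python
from h import *
c=env.calibration('wrist'); s=env.state();print(s['t'],s['eef_pos'],s['ft_force'])
a=shot('wrist','w5.png')
for l,z in [('send_top',67)]:
    for r in env.look_for('wrist',l)[:4]: print(l,np.round(np.array(r['position'])*[420,560]),round(r['conf'],2),ray('wrist',r['position'],z,c))
b=shot('side','s5.png')
for r in env.look_for('side','reorder1_top')[:4]: print(r)
cv2.imwrite('pics/m5.png',np.hstack([a,cv2.resize(b[220:320,250:307],(240,420),interpolation=2)])[:,:,::-1])
```

```text
8.45 [444.06935453 373.64564747 150.12537788] [-0.08446292  0.58903129 -0.09624654]
send_top [172. 510.] 0.72 [528.9 197.4]
send_top [107. 251.] 0.62 [524.2 414.4]
```

View pics/m5.png

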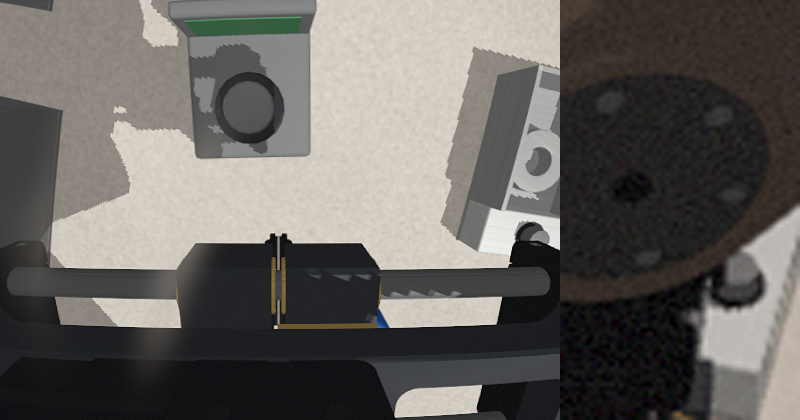

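The send button is at (249,107), at about (524,417). Approaching.

carry_out:
  series:
    - [0.4,0.2,-0.1,0]
    - [0.4,0.2,-0.1,0]
    - [0.4,0.2,-0.2,0]
    - [0.4,0.26,-0.3,0]
    - [0,0,-0.3,0]

```text
t: 9.15
eef_pos: [527.5, 413.7, 99.9]
tcp_rot: [-3.141, -0.002, 0.243]
ft_force: [-0.7, -0.2, -0.1]
opening: 0.005
grip_force: 0.0
```

carry_out:
  series:
    - [0,0,-0.25,0]
    - [0,0,-0.15,0]
    - [0,0,-0.06,0]
    - [0,0,0,0]
    - [0,0,0,0]

```text
t: 9.65
eef_pos: [525.1, 414.2, 78.3]
tcp_rot: [-3.141, -0.001, 0.245]
ft_force: [-0.3, -0.1, -0.8]
opening: 0.007
grip_force: 0.0
```

carry_out:
  series:
    - [0,0,-0.02,0]
    - [0,0,-0.02,0]
    - [0,0,-0.02,0]
    - [0,0,-0.02,0]
    - [0,0,-0.02,0]

```text
t: 10.15
eef_pos: [525.0, 414.1, 72.5]
tcp_rot: [3.141, 0.0, 0.245]
ft_force: [0.2, -0.3, 0.7]
opening: 0.004
grip_force: 0.0
```

carry_out:
  series:
    - [0,0.04,-0.02,0]
    - [0,0,-0.02,0]
    - [0,0,-0.02,0]
    - [0,0,-0.02,0]
    - [0,0,-0.02,0]

```text
t: 10.65
eef_pos: [525.0, 416.1, 67.5]
tcp_rot: [3.141, 0.0, 0.245]
ft_force: [0.0, 0.0, 0.3]
opening: 0.003
grip_force: 0.0
```

carry_out:
  series:
    - [0,0,-0.02,0]
    - [0,0,-0.02,0]
    - [0,0,-0.02,0]
    - [0,0,-0.02,0]
    - [0,0,-0.02,0]

```text
t: 11.15
eef_pos: [525.0, 416.1, 62.7]
tcp_rot: [3.142, -0.0, 0.245]
ft_force: [-1.6, -1.3, 4.0]
opening: 0.005
grip_force: 2.0
```

carry_out:
  series:
    - [0,0,-0.02,0]
    - [0,0,-0.02,0]
    - [0,0,-0.01,0]
    - [0,0,0,0]
    - [0,0,0,0]

```text
t: 11.65
eef_pos: [525.1, 416.1, 61.2]
tcp_rot: [-3.142, -0.001, 0.245]
ft_force: [-3.4, -3.9, 12.6]
opening: 0.003
grip_force: 6.5
```

Bottomed out at 12.6 N, z 61. Releasing slowly, then backing off clear.

carry_out:
  series:
    - [0,0,0.03,0]
    - [0,0,0.06,0]
    - [0,0,0.1,0]
    - [0,0,0.3,0]
    - [0,0,0.6,0]

```text
t: 12.15
eef_pos: [524.2, 415.6, 113.9]
tcp_rot: [3.14, 0.004, 0.245]
ft_force: [0.3, 0.3, -0.2]
opening: 0.004
grip_force: 0.0
```

carry_out:
  series:
    - [0,0,0.6,0]
    - [0,0,0.6,0]
    - [-0.4,-0.2,0.4,0]
    - [-0.6,-0.2,0,0]
    - [-0.6,-0.2,0,0]

```text
t: 12.65
eef_pos: [444.3, 385.7, 196.0]
tcp_rot: [-3.141, -0.002, 0.244]
ft_force: [0.3, 1.1, -0.7]
opening: 0.002
grip_force: 0.0
```

carry_out:
  series:
    - [0,-0.6,0.4,0]
    - [0,-0.6,0.4,0]
    - [0,-0.6,0.2,0]
    - [0,0,0,0]
    - [0,0,0,0]

```text
t: 13.15
eef_pos: [445.2, 295.9, 245.6]
tcp_rot: [-3.141, -0.001, 0.244]
ft_force: [-0.5, 0.5, 0.4]
opening: 0.004
grip_force: 0.0
```

Run:
```python
from h import *
s=env.state();print(s['t'],s['eef_pos'],s['ft_force'])
a=shot('wrist','w6.png');b=shot('scene','sc6.png')
cv2.imwrite('pics/m6.png',np.hstack([a[:300,:400],cv2.resize(b[130:280,180:380],(400,300),interpolation=2)])[:,:,::-1])
```

```text
13.15 [445.19256174 295.91681544 245.55095884] [-0.53994488  0.46748514  0.37630741]
```

View pics/m6.png

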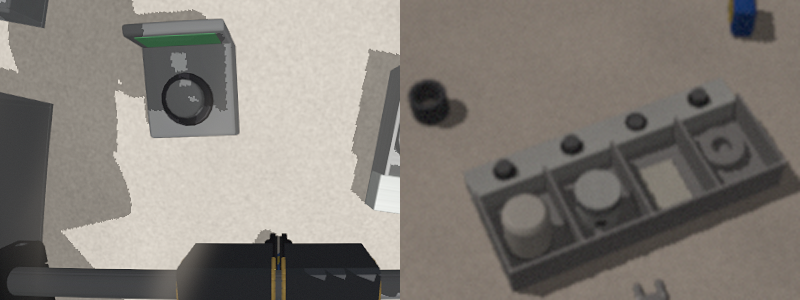

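The view shows the send button back up at (186,98), all parts undisturbed, and the bin1 button at (636,122) sitting lower than the others. Handing in.

```bash
python3 -c "
from cell import env
print(env.job_done())"
```

```text
the job is handed in; nothing more can be done
None
```

I pressed the reorder button of the second bin from the left (the one with only the card) fully home, then pressed the send button, which sprang back up. The arm finished clear of everything, and the job is handed in at about 13 s of the 38 s allowed.

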